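# Line up the baby jars by height beside the organiser

## Robot

A 6-joint arm with a two-finger parallel gripper is mounted at the origin on the work surface. World frame = base frame: x ahead of the robot, y to its left, z up, the work surface at z = 0. Lengths are in m, angles in rad, forces in N, time in s.
With the tool pointing down it reaches from about 0.425 to 0.95 m from the base axis. Payload 3.5 kg.
Tool frame: the origin (TCP) lies midway between the tips of the shut fingers; the grasp point (between the pads) lies 19 mm behind it; z points along the fingers, x is the direction in which the jaws open and shut, and the axes are right-handed (so a half turn about z gives the same grasp; the last joint's range is limited). The gripper opens to 85 mm and grips with 20 to 120 N. Pads are 22 mm wide; open, the fingers measure 114 mm over their backs; the gripper's body (76 mm by 85 mm) begins 54 mm behind the grasp point. The pads swing forward as they close: fully open they stand 13 mm farther back than shut.
Start: joints at [-1.258, 0.286, 1.577, -0, 1.279, -0.15], TCP at [0.301, -0.604, 0.231] pointing down, gripper open.
Joint ranges: [-2.77, 2.77], [-0.9, 2.22], [0.21, 2.48], [-1.53, 4.67], [0.24, 2.81], [-2.84, 2.84]. Speed limits (rad/s): [2.79, 2.79, 3.14, 3.14, 3.14, 3.14].

## Interface

Orientations are given as a unit quaternion [x, y, z, w].
In Python, from plant import readout, optics, ctrl gives the robot as it stands. The module is installed in compiled form; this text tells all that it offers.
- The arm moves only by the shell command python3 -m crank 'ROWS' [OPENING] [FORCE]. ROWS is text: rows parted by semicolons, each of 6 numbers parted by spaces: the shift along the tool's x, y, z in mm, then the turn, a rotation vector about the tool's x, y, z in rad. In form: dx dy dz ax ay az; .... A call has 1 to 5 rows; each row shifts and turns the commanded pose from where the row before left it, along the tool's axes as they then stand; what a row does not reach is not made up. A row lasts 1/8 s, in which the tool goes at most 62.5 mm and 10.7 degrees, less where a joint would pass 70% of its speed; a pose out of reach is approached as far as the arm can. A call is refused whole if a number of a shift passes 62.5 or a number of a turn 0.188, either way. A call with a gripper value outside its range is refused whole. OPENING is the opening, from -1 (shut) to 1 (fully open), set as the call begins (- or left out, the last holds). The fingers move at their own pace and stop on an object; FORCE is the grip in N (left out, the last holds). Time passes only in rows, so rows that do not move let the fingers close. It gives the time, the measured TCP pose, the force and the opening at its end, in the units of the state.
- readout.get_state(): the state, without advancing time (a new reading comes with each control period).
- optics.read_camera(name): name is "scene" or "top" or "wrist"; returns the picture (384x512x3 uint8, red, green, blue); there is no depth.
- optics.calibration(name): a dict with "mtx" (3x3 intrinsics, pixels), "rvec" (rotation vector, rad) and "tvec" (3), from world to camera coordinates, as OpenCV has them; the wrist camera has in their place "tool_from_camera" (4x4, takes a point from camera to tool coordinates, whose origin is the TCP and whose axes are the tool frame's). Camera axes: x right, y down, z forward; pixel columns grow to the right and rows downward; lengths in m; the calibration is good to about 2 mm. A picture is of the moment at which its call begins: read the wrist's pose just before it. calibration takes no time and is no camera call.
- ctrl.sign_off(): hands the job in, once; it reports no verdict.
Trained networks look in the newest picture that a camera, given by its name, has taken for a name from the list of things; names that differ only in an ending like _2 or _b are one class to them, and where a whole thing is asked for, a point or a joint stands for the part that bears it (a point fixed in the world has none). Each returns a list of dicts, best first, with "p" (0 to 1); they miss things now and then, are a little off and sometimes report something else, mostly with a low value. They report only what shows in the picture. A call takes as long as a camera call. They do not tell look-alikes from the thing itself.
- optics.recognise(camera, thing): "xy" ([column, row] as shares, 0 to 1, of the picture: columns of its width, rows of its height, amid what is visible of it).
The state is a dict: "time": time; "qpos": joint angles; "dq": joint speeds; "joint_efforts": joint torques, N m; "eef_pos": TCP position; "tcp_rot": TCP orientation; "contact_force": force on the tool from outside, world axes, zero at the start; "wrist_torque": the same for the moment, N m; "opening": opening from 0.0 (shut) to 1.0 (fully open).
Only numpy, scipy, OpenCV 4.12 (cv2) and the standard library are available. Lean on these libraries where they do the work, as an engineer would, in place of code of your own. Each camera call takes 0.05 s, during which the arm holds its last target.

## Task

Line up the four lidded glass baby jars in order of height on the row of cork coasters: the tallest on the coaster next to the blue organiser, then each next shorter one, down to the shortest on the coaster next to the bowl, each standing upright and centred on its own coaster. They are glass, so set each down gently without dropping or tipping it, and leave the bowl where it is.

Things in the scene. Friction and masses are not known exactly. Their poses are not given: they have to be found in the camera images.
- jar_1: the shortest of four loose empty glass baby jars: upright straight clear-glass cylinder 46 mm in diameter and 48 mm tall overall, its top 13 mm a white lid 4 mm narrower than the glass; about 75 g. It stands on the ledge (height 0) at the start. Origin at the centre of its underside, z up along its axis.
- jar_2: the second shortest of four loose empty glass baby jars: upright straight clear-glass cylinder 50 mm in diameter and 68 mm tall overall, its top 13 mm a white lid 4 mm narrower than the glass; about 100 g. It stands on the ledge (height 0) at the start. Origin at the centre of its underside, z up along its axis.
- jar_3: the second tallest of four loose empty glass baby jars: upright straight clear-glass cylinder 54 mm in diameter and 88 mm tall overall, its top 13 mm a white lid 4 mm narrower than the glass; about 130 g. It stands on the ledge (height 0) at the start. Origin at the centre of its underside, z up along its axis.
- jar_4: the tallest of four loose empty glass baby jars: upright straight clear-glass cylinder 58 mm in diameter and 110 mm tall overall, its top 13 mm a white lid 4 mm narrower than the glass; about 170 g. It stands on the ledge (height 0) at the start. Origin at the centre of its underside, z up along its axis.
- coaster_a: one of four identical fixed round cork coasters, 76 mm in diameter and 3 mm thick, in one straight row at 92 mm spacing on a fixed low white plastic strip (376 x 90 mm, 6 mm high), so that its top is 9 mm above the ledge. The end coaster at the left (+y) end of the row. Origin at the centre of its underside (3 mm below its top), z up.
- coaster_b: one of four identical fixed round cork coasters, 76 mm in diameter and 3 mm thick, in one straight row at 92 mm spacing on a fixed low white plastic strip (376 x 90 mm, 6 mm high), so that its top is 9 mm above the ledge. Second from the left (+y) end. Origin at the centre of its underside (3 mm below its top), z up.
- coaster_c: one of four identical fixed round cork coasters, 76 mm in diameter and 3 mm thick, in one straight row at 92 mm spacing on a fixed low white plastic strip (376 x 90 mm, 6 mm high), so that its top is 9 mm above the ledge. Third from the left (+y) end. Origin at the centre of its underside (3 mm below its top), z up.
- coaster_d: one of four identical fixed round cork coasters, 76 mm in diameter and 3 mm thick, in one straight row at 92 mm spacing on a fixed low white plastic strip (376 x 90 mm, 6 mm high), so that its top is 9 mm above the ledge. The end coaster at the right (-y) end of the row. Origin at the centre of its underside (3 mm below its top), z up.
- organiser: fixed blue plastic organiser box with four compartments, 90 (x) x 85 (y) mm, 70 mm high, with a green leaf teether standing in it up to 91 mm; on its +x side a clamp holds an upright wooden rattle wand, 162 mm high, 60 mm from the box's centre. It stands just past one end of the row, left or right, 127 mm along the row from the end coaster's centre and 30 mm farther from the robot than the row's line. Origin at the centre of the box's underside, x away from the robot.
- bowl: loose white ceramic bowl (bystander), 104 mm across the rim and 42 mm high, standing just past the other end of the row, opposite the organiser (same offsets). Origin at the centre of its underside, z up.
There are look-alikes about, which are no part of the job. What is shaped like the jar_2 but orange or pink is not meant.

How it is judged:
By the outcome, as a careful person would: the job done as asked, in the order asked, and still so for the second after the job is handed in, with the robot touching nothing.
It also fails if it takes over 117 s, if anything falls off the work surface, if the arm or the gripper's body presses on something with over 40 N, if the wrist force passes 120 N, or if a joint passes its speed limit or range.

## Working session

There is one attempt and no reset: what is moved stays moved. The work goes in short steps, Python scripts to look and compute and a shell command to move; the robot and the scene stay as the last step left them, time stands still between calls to the robot, and variables do not carry over. Pictures are saved under pics/ and viewed, and the job is handed in when it is done.

```bash
mkdir -p pics; ls; python3 - <<'E'
from plant import readout, optics
import cv2
s=readout.get_state(); print(s)
for n in("scene","top","wrist"):
    im=optics.read_camera(n); cv2.imwrite(f"pics/{n}0.png",im[:,:,::-1]); c=optics.calibration(n); print(n,c)
E
```

```text
pics
{'time': 0.0, 'qpos': array([-1.25799728e+00,  2.87208754e-01,  1.57819537e+00, -1.86576179e-05,
        1.27861968e+00, -1.50012456e-01]), 'dq': array([ 0.00107733, -0.00022053,  0.00016753,  0.00076457, -0.00207808,
       -0.00012174]), 'joint_efforts': array([ 2.93834628e-04, -4.05973470e+01, -2.92629075e+01, -1.34811889e-04,
        5.75777725e-03,  5.42423237e-06]), 'eef_pos': array([ 0.30117045, -0.60333761,  0.22990852]), 'tcp_rot': array([ 8.50431741e-01, -5.26084001e-01, -9.32359221e-04, -7.80004570e-04]), 'contact_force': array([-0.21073354, -0.58970581, -0.16970719]), 'wrist_torque': array([ 0.00907022,  0.00200514, -0.02631327]), 'opening': 0.9996631200998963}
scene {'mtx': array([[346.44572209,   0.        , 257.41554851],
       [  0.        , 346.44572209, 188.17076535],
       [  0.        ,   0.        ,   1.        ]]), 'rvec': array([ 1.34856958,  1.91701307, -1.03039622]), 'tvec': array([ 0.15873773, -0.24068103,  1.31146284])}
top {'mtx': array([[358.13164853,   0.        , 255.58421915],
       [  0.        , 358.13164853, 196.6465057 ],
       [  0.        ,   0.        ,   1.        ]]), 'rvec': array([ 2.13721656, -2.19313442,  0.11773847]), 'tvec': array([0.0241056 , 0.52894417, 0.75460835])}
wrist {'mtx': array([[290.76145607,   0.        , 254.56094732],
       [  0.        , 290.76145607, 199.0029488 ],
       [  0.        ,   0.        ,   1.        ]]), 'tool_from_camera': array([[ 9.99999826e-01, -4.18939129e-04,  4.15901996e-04,
        -6.21079538e-04],
       [ 2.88021097e-04,  9.61234395e-01,  2.75732396e-01,
        -7.06328670e-02],
       [-5.15294393e-04, -2.75732228e-01,  9.61234349e-01,
        -1.42692022e-01],
       [ 0.00000000e+00,  0.00000000e+00,  0.00000000e+00,
         1.00000000e+00]])}
```

View pics/top0.png

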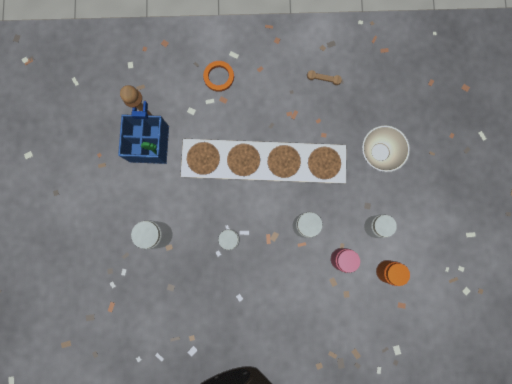

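View pics/scene0.png

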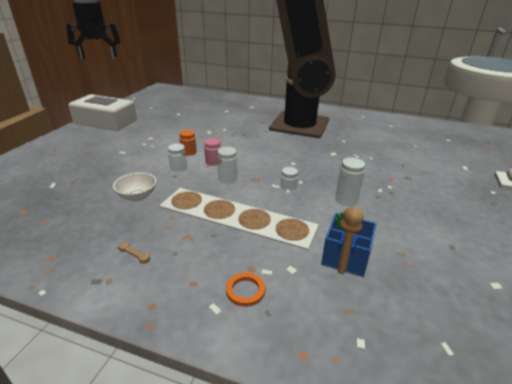

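View pics/wrist0.png

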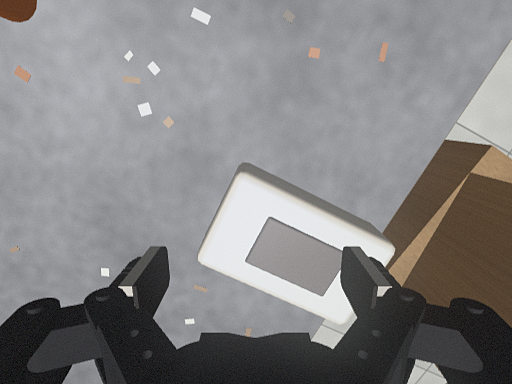

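The top view shows the organiser at (142,138), the bowl at (386,149) and four coasters at about (203..325,158). The white-lidded jars are at (146,235), (228,240), (309,225) and (384,226). The pink (347,261) and orange (397,273) jars are look-alikes. The scene view agrees: tall at (350,180), shortest at (289,178), (228,165), (177,157).

```bash
cat > h.py <<'E'
import numpy as np, cv2
from plant import readout, optics
from scipy.spatial.transform import Rotation as R
def ray(cam,uv,z,pose=None):
    c=optics.calibration(cam); K=c["mtx"]
    d=np.linalg.inv(K)@np.array([uv[0],uv[1],1.])
    if cam=="wrist":
        p,q=pose; T=c["tool_from_camera"]; Rw=R.from_quat(q).as_matrix()
        o=Rw@T[:3,3]+p; d=Rw@T[:3,:3]@d
    else:
        Rm=cv2.Rodrigues(c["rvec"])[0]; o=-Rm.T@c["tvec"]; d=Rm.T@d
    return o+d*(z-o[2])/d[2]
def proj(cam,P):
    c=optics.calibration(cam)
    return cv2.projectPoints(np.array(P,float).reshape(-1,3),c["rvec"],c["tvec"],c["mtx"],None)[0].reshape(-1,2)
E
python3 - <<'E'
from h import *
W=np.array([512,384])
im=optics.read_camera("top")
cv2.imwrite("pics/topL.png",cv2.resize(im[200:290,110:430,::-1],None,fx=2.5,fy=2.5,interpolation=cv2.INTER_CUBIC))
cv2.imwrite("pics/topC.png",cv2.resize(im[90:190,110:430,::-1],None,fx=2.5,fy=2.5,interpolation=cv2.INTER_CUBIC))
for t,z in(("jar_1",.048),("coaster_a",.009),("organiser",.07),("bowl",.02)):
    for d in optics.recognise("top",t):
        uv=np.array(d["xy"])*W; print("top",t,round(d["p"],2),uv.round(1),ray("top",uv,z).round(4))
optics.read_camera("scene")
for t,z in(("jar_1",.03),("coaster_a",.009)):
    for d in optics.recognise("scene",t):
        uv=np.array(d["xy"])*W; print("scene",t,round(d["p"],2),uv.round(1),ray("scene",uv,z).round(4))
E
```

```text
top jar_1 0.86 [229. 239.] [0.439  0.0687 0.048 ]
top jar_1 0.83 [379.1 224.5] [ 0.4613 -0.2491  0.048 ]
top jar_1 0.81 [396.2 269. ] [ 0.3679 -0.2789  0.048 ]
top jar_1 0.78 [347.9 257.5] [ 0.3941 -0.1795  0.048 ]
top jar_1 0.73 [150.9 235.8] [0.4499 0.2334 0.048 ]
top jar_1 0.58 [305.5 220.9] [ 0.4729 -0.0939  0.048 ]
top coaster_a 0.95 [283.7 160.6] [ 0.6121 -0.0554  0.009 ]
top coaster_a 0.92 [205.3 159.3] [0.6198 0.1223 0.009 ]
top coaster_a 0.73 [245.9 158.8] [0.6185 0.0301 0.009 ]
top coaster_a 0.59 [321.9 163. ] [ 0.6043 -0.1418  0.009 ]
top organiser 0.59 [143.4 136. ] [0.6598 0.244  0.07  ]
top bowl 0.88 [387.7 148.4] [ 0.6315 -0.2887  0.02  ]
scene jar_1 0.96 [352.  183.1] [0.4121 0.2348 0.03  ]
scene jar_1 0.93 [226.1 164.8] [ 0.4406 -0.1094  0.03  ]
scene jar_1 0.81 [289.6 175.9] [0.4354 0.0729 0.03  ]
scene jar_1 0.76 [178.3 155.6] [ 0.44   -0.2613  0.03  ]
scene jar_1 0.66 [187.2 141. ] [ 0.3417 -0.286   0.03  ]
scene jar_1 0.55 [210.2 155.4] [ 0.4049 -0.1756  0.03  ]
scene coaster_a 0.94 [182.9 199.5] [ 0.6085 -0.1538  0.009 ]
scene coaster_a 0.82 [256.1 219.7] [0.6213 0.0432 0.009 ]
scene coaster_a 0.63 [289.1 227.3] [0.6213 0.1216 0.009 ]
scene coaster_a 0.57 [221.3 207.4] [ 0.6055 -0.0512  0.009 ]
```

View pics/topL.png

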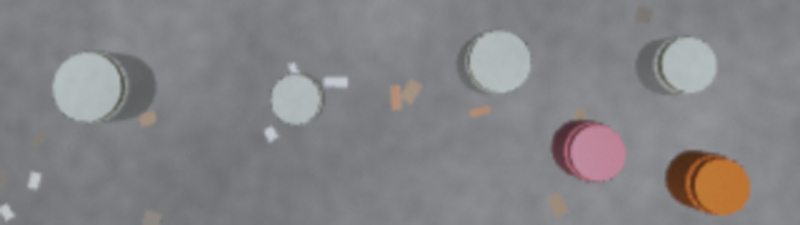

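View pics/topC.png

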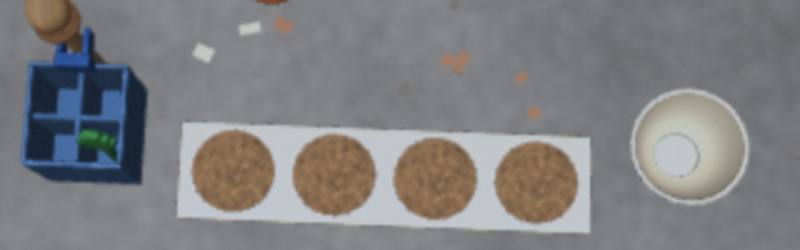

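Organiser is at +y, so jar_4→a, jar_3→b, jar_2→c, jar_1→d. Next I'll fit the lids and coasters by segmentation.

```bash
python3 - <<'E'
from h import *
im=optics.read_camera("top"); big=cv2.resize(im,None,fx=4,fy=4,interpolation=cv2.INTER_CUBIC)
hsv=cv2.cvtColor(big,cv2.COLOR_RGB2HSV)
def blobs(mask,y0,y1,a0):
    m=mask.astype(np.uint8); m[:4*y0]=0; m[4*y1:]=0
    m=cv2.morphologyEx(m,cv2.MORPH_OPEN,cv2.getStructuringElement(cv2.MORPH_ELLIPSE,(9,9)))
    m=cv2.morphologyEx(m,cv2.MORPH_CLOSE,cv2.getStructuringElement(cv2.MORPH_ELLIPSE,(13,13)))
    out=[]
    for c in cv2.findContours(m,cv2.RETR_EXTERNAL,cv2.CHAIN_APPROX_NONE)[0]:
        if cv2.contourArea(c)>a0*16:
            (x,y),r=cv2.minEnclosingCircle(c); M=cv2.moments(c)
            out.append((((M['m10']/M['m00']+.5)/4-.5,(M['m01']/M['m00']+.5)/4-.5),2*np.sqrt(M['m00']/np.pi)/4,2*r/4))
    return sorted(out)
L=blobs((hsv[...,2]>140)&(hsv[...,1]<60),205,255,120)
J={}
c=optics.calibration("top");Rm=cv2.Rodrigues(c["rvec"])[0]; print("cam",-Rm.T@c["tvec"])
for (uv,d,e),(n,h,D) in zip(L,((4,.11,.054),(1,.048,.042),(3,.088,.050),(2,.068,.046))):
    P=ray("top",uv,h); Z=(Rm@P+c["tvec"])[2]; print("jar",n,np.round(uv,1),"d px",round(d,1),round(e,1),"diam mm",round(d*Z/358.1*1e3,1),D,P.round(4))
h=hsv[...,0]
C=blobs((h<22)&(hsv[...,1]>70)&(hsv[...,2]<190),135,185,300)
Q=[]
for uv,d,e in C:
    P=ray("top",uv,.009); Z=(Rm@P+c["tvec"])[2]; Q.append(P); print("coaster",np.round(uv,1),"mm",round(d*Z/358.1*1e3,1),P.round(4))
Q=np.array(Q); v=Q[0]-Q[-1]; print(np.linalg.norm(np.diff(Q,axis=0),axis=1),np.arctan2(v[1],v[0]), Q.mean(0))
u=v/np.linalg.norm(v); m=Q.mean(0)
for n,k in zip("abcd",(1.5,.5,-.5,-1.5)): print(n,(m+k*.092*u).round(4))
# check in the scene picture
print(proj("scene",[m+k*.092*u for k in(1.5,.5,-.5,-1.5)]).round(1))
E
```

```text
cam [0.44431131 0.01139802 0.80762264]
jar 4 [144.  234.3] d px 27.7 28.9 diam mm 53.7 0.054 [0.4527 0.2287 0.11  ]
jar 1 [230.1 237.6] d px 22.6 33.4 diam mm 47.6 0.042 [0.4418 0.0663 0.048 ]
jar 3 [265.7 209.9] d px 16.8 25.5 diam mm 33.8 0.05 [ 0.4956 -0.0091  0.088 ]
jar 2 [310.8 227.3] d px 27.5 38.4 diam mm 56.6 0.046 [ 0.4587 -0.1015  0.068 ]
coaster [202.8 157.9] mm 71.2 [0.6231 0.1279 0.009 ]
coaster [243.2 159.5] mm 71.3 [0.6171 0.0363 0.009 ]
coaster [283.7 161. ] mm 71.3 [ 0.6111 -0.0553  0.009 ]
coaster [324.1 162.6] mm 71.4 [ 0.6051 -0.1469  0.009 ]
[0.09178251 0.09184877 0.09173505] 1.5054962122897704 [ 0.614104   -0.00950726  0.009     ]
a [0.6231 0.1282 0.009 ]
b [0.6171 0.0364 0.009 ]
c [ 0.6111 -0.0554  0.009 ]
d [ 0.6051 -0.1472  0.009 ]
[[291.7 228.4]
 [253.9 218. ]
 [218.7 208.3]
 [185.9 199.3]]
```

Coasters are clean, but the lid mask leaks into the background. I'll tighten it.

```bash
python3 - <<'E'
from h import *
im=optics.read_camera("top"); 
c=optics.calibration("top");Rm=cv2.Rodrigues(c["rvec"])[0]
for n,h,D,(x,y) in ((4,.11,.054,(145,235)),(1,.048,.042,(228,240)),(3,.088,.050,(309,225)),(2,.068,.046,(385,226))):
    w=24; cr=cv2.resize(im[y-w:y+w,x-w:x+w],None,fx=8,fy=8,interpolation=cv2.INTER_CUBIC)
    g=cr[...,1]; ref=np.median(g[8*w-32:8*w+32,8*w-32:8*w+32])
    bg=np.median(g[:60]); m=(g>(.55*ref+.45*bg)).astype(np.uint8)
    m=cv2.morphologyEx(m,cv2.MORPH_OPEN,cv2.getStructuringElement(cv2.MORPH_ELLIPSE,(61,61)))
    cs=[k for k in cv2.findContours(m,cv2.RETR_EXTERNAL,cv2.CHAIN_APPROX_NONE)[0] if cv2.pointPolygonTest(k,(8*w,8*w),False)>0]
    (ex,ey),(a,b),_=cv2.fitEllipse(cs[0]); uv=((ex+.5)/8-.5+x-w,(ey+.5)/8-.5+y-w)
    P=ray("top",uv,h); Z=(Rm@P+c["tvec"])[2]
    # scene: base to lid
    print("jar",n,ref,bg,np.round(uv,1),"axes mm",round(a/8*Z/358.1*1e3,1),round(b/8*Z/358.1*1e3,1),D,P.round(4), "scene lid/base",proj("scene",[P,P*[1,1,0]]).round(0).tolist())
E
python3 - <<'E'
import cv2
im=cv2.imread('pics/scene0.png'); cv2.imwrite('pics/sceneL.png',cv2.resize(im[120:250,150:385],None,fx=3.3,fy=3.3,interpolation=cv2.INTER_CUBIC))
E
```

```text
jar 4 185.0 129.0 [144.1 234.3] axes mm 51.1 52.6 0.054 [0.4527 0.2284 0.11  ] scene lid/base [[353.0, 163.0], [346.0, 200.0]]
jar 1 184.0 128.0 [227.7 239.3] axes mm 39.7 40.9 0.042 [0.4385 0.0714 0.048 ] scene lid/base [[289.0, 170.0], [288.0, 186.0]]
jar 3 184.0 127.0 [309.7 224.3] axes mm 47.7 49.0 0.05 [ 0.4644 -0.0965  0.088 ] scene lid/base [[226.0, 150.0], [227.0, 179.0]]
jar 2 186.0 127.0 [385.5 225.6] axes mm 43.4 45.3 0.046 [ 0.4582 -0.2553  0.068 ] scene lid/base [[176.0, 147.0], [178.0, 168.0]]
```

View pics/sceneL.png

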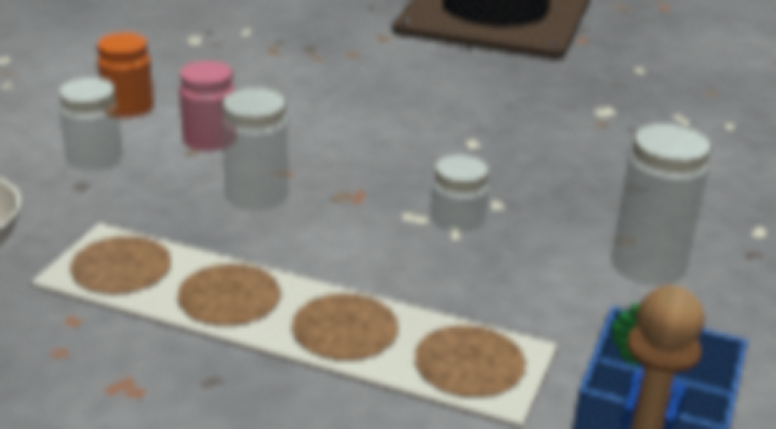

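Lid sizes and scene re-projections match, so the jars are identified:
- (144,234) is jar_4
- (310,224) is jar_3
- (385,226) is jar_2
- (228,239) is jar_1

The pink and orange jars are excluded. First I square the tool so that jaws ∥ world x.

```bash
cat > g.py <<'E'
import sys
from h import *
s=readout.get_state(); p=s["eef_pos"]; M=R.from_quat(s["tcp_rot"])
a=[float(v) for v in sys.argv[1:5]]  # target x y z phi
c,sn=np.cos(a[3]),np.sin(a[3]); T=R.from_matrix(np.array([[c,sn,0],[sn,-c,0],[0,0,-1]]))
print("t",round(s["time"],2),"p",p.round(4),"open",round(s["opening"],3),"F",s["contact_force"].round(1),"q",s["qpos"].round(2))
print("shift tool mm",(M.inv().apply(np.array(a[:3])-p)*1e3).round(1),"turn",(M.inv()*T).as_rotvec().round(3))
E
python3 -m crank '0 0 0 0 0 -0.185;0 0 0 0 0 -0.185;0 0 0 0 0 -0.185;0 0 0 0 0 -0.185;0 0 0 0 0 -0.185'
python3 -m crank '30 0 0 0 0 -0.183;60 0 0 0 0 0;60 0 0 0 0 0;0 0 0 0 0 0'
python3 g.py .4527 .2284 .23 0
python3 - <<'E'
from h import *
for n,uv in(("pink",(110+597/2.5,200+152/2.5)),("orange",(110+722/2.5,200+187/2.5))): print(n,ray("top",uv,.068).round(3))
E
```

```text
time: 1.27
eef_pos: [0.3014, -0.604, 0.2314]
tcp_rot: [0.996, -0.088, 0.0, 0.0]
contact_force: [0.1, 0.1, 0.5]
opening: 1.003
time: 1.78
eef_pos: [0.4549, -0.608, 0.2302]
tcp_rot: [1.0, 0.002, 0.0, -0.0]
contact_force: [-0.0, 1.5, -0.1]
opening: 0.999
t 1.77 p [ 0.4549 -0.608   0.2302] open 0.999 F [-0.   1.5 -0.1] q [-1.06  0.47  1.34  0.    1.33 -1.07]
shift tool mm [   1.9 -836.4    1. ] turn [-0.001 -0.     0.005]
pink [ 0.389 -0.176  0.068]
orange [ 0.358 -0.276  0.068]
```

```bash

python3 -m crank '0 -30 0 0 0 0;0 -60 0 0 0 0;0 -60 0 0 0 0;0 -60 0 0 0 0;0 -60 0 0 0 0'
python3 -m crank '0 -60 0 0 0 0;0 -60 0 0 0 0;0 -60 0 0 0 0;0 -60 0 0 0 0;0 -60 0 0 0 0' >/dev/null
python3 -m crank '0 -60 0 0 0 0;0 -60 0 0 0 0;0 -60 0 0 0 0;0 -60 0 0 0 0;0 -26 0 0 0 0'
python3 -m crank '0 0 0 0 0 0;0 0 0 0 0 0' >/dev/null
python3 g.py .4527 .2284 .23 0
python3 - <<'E'
from h import *
im=optics.read_camera("wrist"); cv2.imwrite("pics/w1.png",im[:,:,::-1])
E
```

```text
time: 2.4
eef_pos: [0.4498, -0.338, 0.2315]
tcp_rot: [1.0, -0.001, 0.0, 0.0]
contact_force: [0.0, 0.5, 0.2]
opening: 1.002
time: 3.65
eef_pos: [0.4502, 0.2285, 0.2316]
tcp_rot: [1.0, 0.001, 0.0, -0.0]
contact_force: [0.3, -0.2, 0.3]
opening: 0.999
t 3.9 p [0.4508 0.2255 0.2313] open 1.002 F [-0.1 -0.8 -0.2] q [ 0.26 -0.1   1.99 -0.    1.25  0.26]
shift tool mm [ 1.9 -2.9  1.3] turn [ 0.001 -0.    -0.001]
```

View pics/w1.png

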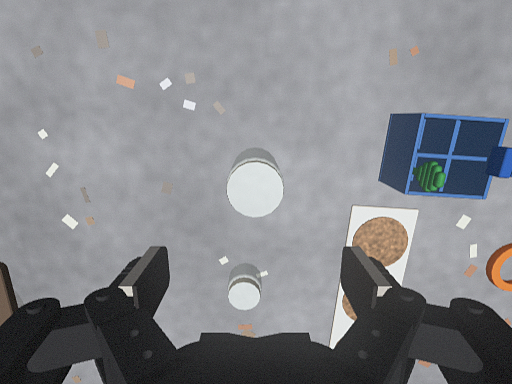

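Wrist view: jar_4 lid at (255,189), jar_1 lid at (244,295), coaster_a at (380,241). I'll cross-check these against the top-camera positions.

```bash
cat > lid.py <<'E'
import sys
from h import *
# args: u v z D  -> ellipse fit on wrist image
def fit(u,v,z,D):
    s=readout.get_state(); im=optics.read_camera("wrist"); w=48
    pad=cv2.copyMakeBorder(im,60,60,60,60,cv2.BORDER_REPLICATE); cr=pad[v+60-w:v+60+w,u+60-w:u+60+w]
    cr=cv2.resize(cr,None,fx=4,fy=4,interpolation=cv2.INTER_CUBIC); g=cr[...,1]
    ref=np.median(g[4*w-16:4*w+16,4*w-16:4*w+16]); m=(g>ref-22).astype(np.uint8)
    m=cv2.morphologyEx(m,cv2.MORPH_OPEN,cv2.getStructuringElement(cv2.MORPH_ELLIPSE,(31,31)))
    k=[k for k in cv2.findContours(m,cv2.RETR_EXTERNAL,cv2.CHAIN_APPROX_NONE)[0] if cv2.pointPolygonTest(k,(4*w,4*w),False)>0][0]
    (ex,ey),(a,b),_=cv2.fitEllipse(k); uv=((ex+.5)/4-.5+u-w,(ey+.5)/4-.5+v-w)
    pose=(s["eef_pos"],s["tcp_rot"]); P=ray("wrist",uv,z,pose)
    e=ray("wrist",(uv[0]+a/8,uv[1]),z,pose)
    print("ref",ref,"uv",np.round(uv,1),"P",P.round(4),"diam mm ~",round(2e3*np.linalg.norm(e-P),1),"exp",D*1e3)
if __name__=="__main__":
    a=sys.argv; fit(int(a[1]),int(a[2]),float(a[3]),float(a[4]))
E
python3 lid.py 255 189 .11 .054; python3 lid.py 244 295 .048 .042
python3 - <<'E'
from h import *
s=readout.get_state(); print(ray("wrist",(380.5,241.5),.009,(s["eef_pos"],s["tcp_rot"])))
E
```

```text
ref 224.0 uv [254.6 189. ] P [0.4513 0.2299 0.11  ] diam mm ~ 50.8 exp 54.0
ref 220.0 uv [243.7 295.6] P [0.437  0.0726 0.048 ] diam mm ~ 34.8 exp 42.0
[0.62308518 0.13041844 0.009     ]
```

Agreement is within 1.5 mm. Descending on jar_4.

```bash

python3 -m crank '1 -3.5 40 0 0 0;0 0 50 0 0 0;0 0 45 0 0 0;0 0 30 0 0 0;0 0 16 0 0 0' >/dev/null
python3 -m crank '0 0 0 0 0 0;0 0 0 0 0 0'
python3 g.py .452 .229 .05 0
python3 -m crank '0 0 0 0 0 0;0 0 0 0 0 0;0 0 0 0 0 0;0 0 0 0 0 0;0 0 0 0 0 0' -1 35
python3 -m crank '0 0 0 0 0 0;0 0 0 0 0 0;0 0 0 0 0 0;0 0 0 0 0 0'
python3 g.py .452 .229 .05 0
```

```text
time: 4.92
eef_pos: [0.4532, 0.2302, 0.0519]
tcp_rot: [1.0, -0.0, 0.001, -0.0]
contact_force: [-0.7, -0.4, 0.3]
opening: 1.001
t 4.92 p [0.4532 0.2302 0.0519] open 1.001 F [-0.7 -0.4  0.3] q [ 0.27  0.15  2.1  -0.    0.89  0.27]
shift tool mm [-1.2  1.2  1.9] turn [-0.001 -0.003 -0.   ]
time: 5.55
eef_pos: [0.4526, 0.2304, 0.0517]
tcp_rot: [1.0, 0.0, 0.001, -0.0]
contact_force: [-2.0, -0.0, 6.5]
opening: 0.665
time: 6.05
eef_pos: [0.4526, 0.2304, 0.0517]
tcp_rot: [1.0, 0.0, 0.001, -0.0]
contact_force: [-2.6, -0.3, 5.9]
opening: 0.664
t 6.05 p [0.4526 0.2304 0.0517] open 0.664 F [-2.6 -0.3  5.9] q [ 0.27  0.15  2.1  -0.    0.89  0.27]
shift tool mm [-0.6  1.4  1.7] turn [-0.    -0.001  0.   ]
```

Grip at 0.664 × 85 ≈ 57 mm, matching the jar's 58 mm. Lift, then check the lid.

```bash

python3 -m crank '0 0 -5 0 0 0;0 0 -15 0 0 0;0 0 -30 0 0 0;0 0 -35 0 0 0;0 0 -25 0 0 0' 
python3 -m crank '20 12 0 0 0 0;35 20 0 0 0 0;40 24 0 0 0 0;40 24 0 0 0 0;25 14 0 0 0 0' 
python3 -m crank '10 6 0 0 0 0;0 0 0 0 0 0;0 0 0 0 0 0' 
python3 g.py .6231 .130 .063 0
python3 - <<'E'
from h import *
im=optics.read_camera("wrist"); cv2.imwrite("pics/w2.png",im[:,:,::-1])
E
```

```text
time: 6.68
eef_pos: [0.4523, 0.2302, 0.1627]
tcp_rot: [1.0, 0.0, 0.001, -0.0]
contact_force: [-0.4, -0.3, -3.3]
opening: 0.665
time: 7.3
eef_pos: [0.6137, 0.1335, 0.1586]
tcp_rot: [1.0, -0.001, -0.001, 0.0]
contact_force: [0.0, -0.7, -1.3]
opening: 0.666
time: 7.68
eef_pos: [0.6208, 0.1306, 0.1597]
tcp_rot: [1.0, 0.0, -0.001, -0.0]
contact_force: [-0.2, 0.4, -1.9]
opening: 0.67
t 7.67 p [0.6208 0.1306 0.1597] open 0.67 F [-0.2  0.4 -1.9] q [0.05 0.26 1.74 0.   1.14 0.05]
shift tool mm [ 2.4  0.6 96.7] turn [-0.     0.002  0.001]
```

View pics/w2.png

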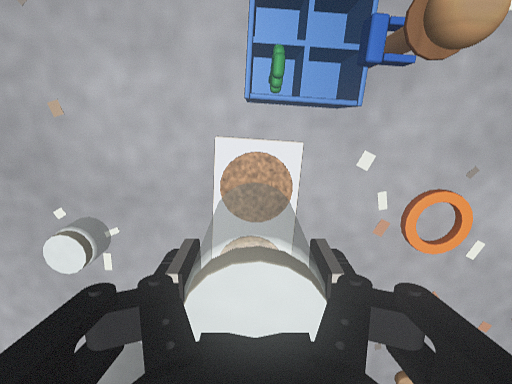

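```bash
cat > tp.py <<'E'
from h import *
def tproj(P):  # tool coords -> wrist pixel
    c=optics.calibration("wrist"); Ti=np.linalg.inv(c["tool_from_camera"]); q=(Ti[:3,:3]@np.array(P).T).T+Ti[:3,3]
    q=q@c["mtx"].T; return q[:,:2]/q[:,2:]
E
python3 - <<'E'
from tp import *
s=readout.get_state(); print("coaster a",ray("wrist",(256.5,187),.009,(s["eef_pos"],s["tcp_rot"])).round(4))
for o in(-.002,0,.002): print(o,tproj([[0,o-.027,-.0583],[0,o-.027,-.0453],[0,o-.029,-.0453],[0,o-.029,.0517]]).round(1).tolist())
im=cv2.imread("pics/w2.png"); cv2.imwrite("pics/w2c.png",cv2.resize(im[170:340,160:350],None,fx=3.5,fy=3.5,interpolation=cv2.INTER_CUBIC))
E
```

```text
coaster a [0.6231 0.1302 0.009 ]
-0.002 [[253.6, 252.0], [253.7, 235.8], [253.7, 230.6], [254.0, 176.3]]
0 [[253.6, 257.7], [253.7, 240.9], [253.7, 235.8], [254.1, 179.2]]
0.002 [[253.6, 263.3], [253.7, 245.9], [253.7, 240.9], [254.1, 182.1]]
```

View pics/w2c.png

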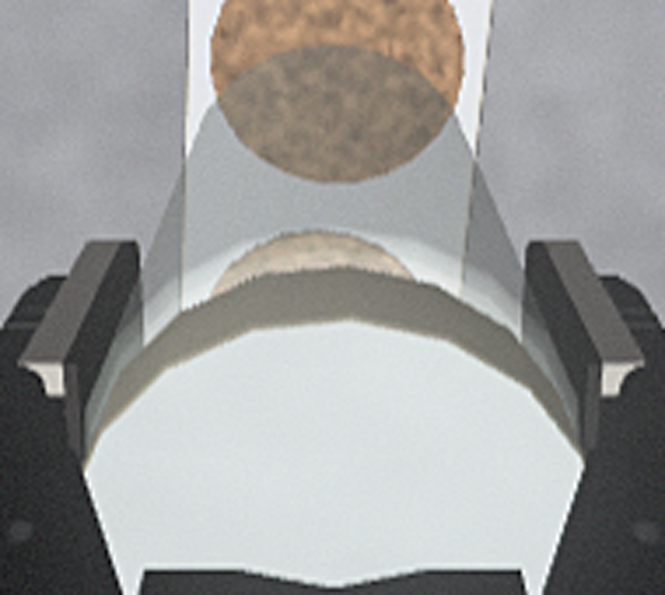

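Jar_4 sits 1.8 mm toward −y of the TCP. Target TCP is (0.623, 0.131), with touchdown at z≈0.061.

```bash

python3 -m crank '2.3 -0.5 15 0 0 0;0 0 30 0 0 0;0 0 28 0 0 0;0 0 14 0 0 0;0 0 6 0 0 0' >/dev/null
python3 -m crank '0 0 1 0 0 0;0 0 0 0 0 0;0 0 0 0 0 0' 
python3 g.py .6231 .131 .061 0
```

```text
time: 8.72
eef_pos: [0.6249, 0.1306, 0.0675]
tcp_rot: [1.0, 0.0, 0.001, -0.0]
contact_force: [0.0, -0.2, -1.3]
opening: 0.665
t 8.72 p [0.6249 0.1306 0.0675] open 0.665 F [ 0.  -0.2 -1.3] q [0.05 0.38 1.78 0.   0.98 0.05]
shift tool mm [-1.8 -0.4  6.5] turn [-0.    -0.002  0.   ]
```

```bash

python3 -m crank '-1 -0.4 2 0 0 0;0 0 1.5 0 0 0;0 0 1 0 0 0;0 0 0 0 0 0;0 0 0 0 0 0' 
python3 g.py .6231 .131 .061 0
python3 -m crank '0 0 1 0 0 0;0 0 0 0 0 0' 
python3 g.py .6231 .131 .061 0
```

```text
time: 9.35
eef_pos: [0.6232, 0.131, 0.0618]
tcp_rot: [1.0, -0.0, 0.0, -0.0]
contact_force: [-0.1, -0.0, -2.0]
opening: 0.666
t 9.35 p [0.6232 0.131  0.0618] open 0.666 F [-0.1 -0.  -2. ] q [0.05 0.39 1.78 0.   0.97 0.05]
shift tool mm [-0.1 -0.   0.8] turn [-0. -0. -0.]
time: 9.6
eef_pos: [0.6233, 0.131, 0.0609]
tcp_rot: [1.0, 0.0, 0.0, -0.0]
contact_force: [-0.3, -0.1, -1.3]
opening: 0.665
t 9.6 p [0.6233 0.131  0.0609] open 0.665 F [-0.3 -0.1 -1.3] q [ 0.05  0.39  1.78 -0.    0.97  0.05]
shift tool mm [-0.2 -0.  -0.1] turn [-0. -0.  0.]
```

```bash

python3 -m crank '0 0 0.5 0 0 0;0 0 0 0 0 0' 
python3 -m crank '0 0 0.5 0 0 0;0 0 0 0 0 0' 
python3 -m crank '0 0 0.5 0 0 0;0 0 0 0 0 0' 
```

```text
time: 9.85
eef_pos: [0.6233, 0.131, 0.0608]
tcp_rot: [1.0, 0.0, -0.0, 0.0]
contact_force: [-1.7, -0.1, 1.1]
opening: 0.664
time: 10.1
eef_pos: [0.6233, 0.131, 0.0608]
tcp_rot: [1.0, 0.0, -0.0, 0.0]
contact_force: [-3.2, -0.6, 5.4]
opening: 0.672
time: 10.35
eef_pos: [0.6233, 0.1309, 0.0608]
tcp_rot: [1.0, 0.0, -0.0, 0.0]
contact_force: [-4.4, 0.2, 7.2]
opening: 0.664
```

Contact at z=0.0608. Release and retreat.

```bash

python3 -m crank '0 0 -0.5 0 0 0;0 0 0 0 0 0;0 0 0 0 0 0;0 0 0 0 0 0;0 0 0 0 0 0' 1
python3 -m crank '0 0 -20 0 0 0;0 0 -40 0 0 0;0 0 -45 0 0 0;0 0 -40 0 0 0;0 0 -20 0 0 0' 
python3 g.py .464 -.096 .226 0
```

```text
time: 10.98
eef_pos: [0.6232, 0.131, 0.0597]
tcp_rot: [1.0, 0.0, -0.0, 0.0]
contact_force: [-0.1, 0.4, 0.2]
opening: 1.0
time: 11.6
eef_pos: [0.6245, 0.1311, 0.2297]
tcp_rot: [1.0, 0.0, 0.003, -0.0]
contact_force: [0.8, 0.1, 1.2]
opening: 1.001
t 11.6 p [0.6245 0.1311 0.2297] open 1.001 F [0.8 0.1 1.2] q [0.05 0.2  1.68 0.   1.25 0.05]
shift tool mm [-160.6  227.1    2.6] turn [-0.    -0.006  0.   ]
```

Now to above jar_3, with a picture there.

```bash

python3 -m crank '-20 30 0 0 0 0;-40 55 0 0 0 0;-40 55 0 0 0 0;-40 55 0 0 0 0;-20 32 0 0 0 0' >/dev/null
python3 -m crank '0 0 0 0 0 0;0 0 0 0 0 0' >/dev/null
python3 g.py .464 -.096 .226 0
python3 - <<'E'
from h import *
im=optics.read_camera("wrist"); cv2.imwrite("pics/w3.png",im[:,:,::-1])
im=optics.read_camera("top"); cv2.imwrite("pics/t3.png",im[:,:,::-1])
E
```

```text
t 12.47 p [ 0.4729 -0.0824  0.2248] open 1.005 F [-0.3  0.4 -0.9] q [-0.38 -0.15  2.05  0.    1.24 -0.38]
shift tool mm [-8.9 13.6 -1.2] turn [-0.001 -0.    -0.   ]
```

View pics/w3.png

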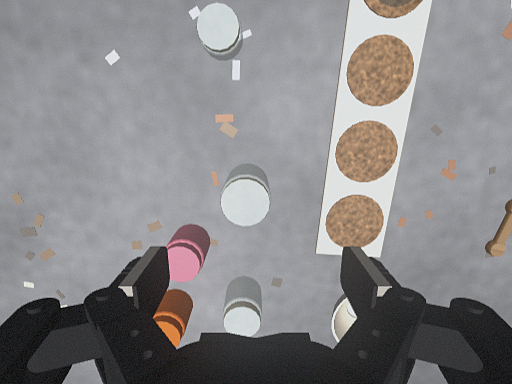

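View pics/t3.png

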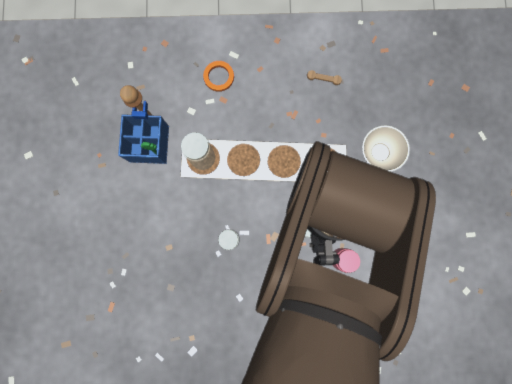

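Wrist: jar_3 lid (245,201), jar_2 (242,320), pink (185,262), orange (168,335). Top: jar_4 stands on coaster_a with its lid at (195,147).

```bash
python3 lid.py 245 201 .088 .050; python3 lid.py 242 318 .068 .046; python3 lid.py 218 27 .048 .042
python3 - <<'E'
from h import *
s=readout.get_state();po=(s["eef_pos"],s["tcp_rot"])
for n,uv in(("b",(380.5,70)),("c",(366.5,151)),("d",(354.5,221))): print(n,ray("wrist",uv,.009,po).round(4))
im=cv2.imread("pics/t3.png"); cv2.imwrite("pics/t3c.png",cv2.resize(im[120:180,170:230],None,fx=8,fy=8,interpolation=cv2.INTER_CUBIC))
print("expected jar4 lid", proj("top",[.6231,.1282,.119]), ray("top",(195.5,147.5),.119))
E
```

```text
ref 216.0 uv [244.4 202.8] P [ 0.4634 -0.0953  0.088 ] diam mm ~ 46.2 exp 50.0
ref 216.0 uv [241.1 321.6] P [ 0.4574 -0.2524  0.068 ] diam mm ~ 33.9 exp 46.0
ref 214.0 uv [216.   25.5] P [0.4358 0.0733 0.048 ] diam mm ~ 40.8 exp 42.0
b [0.6167 0.0389 0.009 ]
c [ 0.6106 -0.0527  0.009 ]
d [ 0.6047 -0.1438  0.009 ]
expected jar4 lid [[194.38334314 145.82181137]] [0.61967396 0.12603095 0.119     ]
```

View pics/t3c.png

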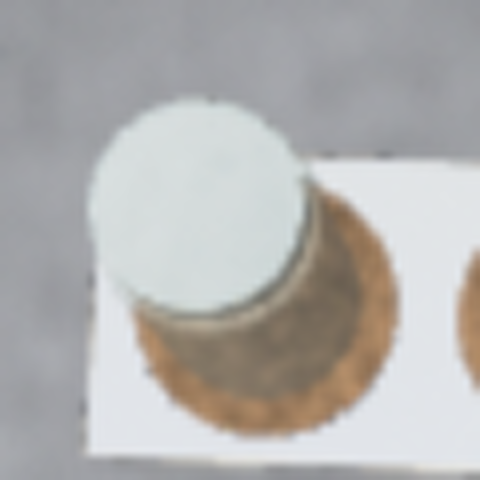

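jar_4 is within ~1 mm of coaster_a's centre (lid measured at (194.2,145.4), ideal (194.4,145.8)). Now grasp jar_3.

```bash

python3 -m crank '-9 13.5 10 0 0 0;0 0 40 0 0 0;0 0 60 0 0 0;0 0 50 0 0 0;0 0 22 0 0 0' >/dev/null
python3 -m crank '0 0 10 0 0 0;0 0 0 0 0 0;0 0 0 0 0 0'
python3 g.py .464 -.096 .03 0
```

```text
time: 13.72
eef_pos: [0.4649, -0.0967, 0.0341]
tcp_rot: [1.0, 0.0, 0.001, 0.001]
contact_force: [-0.4, -0.9, 0.2]
opening: 1.002
t 13.72 p [ 0.4649 -0.0967  0.0341] open 1.002 F [-0.4 -0.9  0.2] q [-0.42  0.11  2.19 -0.    0.84 -0.42]
shift tool mm [-0.9 -0.7  4.1] turn [ 0.001 -0.002  0.   ]
```

```bash

python3 -m crank '-0.5 -0.5 3 0 0 0;0 0 0 0 0 0' >/dev/null
python3 -m crank '0 0 0 0 0 0;0 0 0 0 0 0;0 0 0 0 0 0;0 0 0 0 0 0;0 0 0 0 0 0' -1 35
python3 -m crank '0 0 0 0 0 0;0 0 0 0 0 0;0 0 0 0 0 0;0 0 0 0 0 0'
python3 g.py .464 -.096 .03 0
python3 -m crank '0 0 -5 0 0 0;0 0 -15 0 0 0;0 0 -30 0 0 0;0 0 -35 0 0 0;0 0 -25 0 0 0' 
python3 g.py .617 .0375 .14 0
```

```text
time: 14.6
eef_pos: [0.4637, -0.0958, 0.0302]
tcp_rot: [1.0, 0.0, 0.0, 0.0]
contact_force: [-0.4, 0.1, 4.5]
opening: 0.623
time: 15.1
eef_pos: [0.4636, -0.0958, 0.0302]
tcp_rot: [1.0, 0.0, 0.0, 0.0]
contact_force: [-1.1, -0.1, 4.3]
opening: 0.621
t 15.1 p [ 0.4636 -0.0958  0.0302] open 0.621 F [-1.1 -0.1  4.3] q [-0.42  0.12  2.19 -0.    0.83 -0.42]
shift tool mm [0.4 0.2 0.2] turn [ 0. -0.  0.]
time: 15.72
eef_pos: [0.4638, -0.0958, 0.1421]
tcp_rot: [1.0, -0.0, 0.001, 0.0]
contact_force: [0.7, 0.5, -1.2]
opening: 0.626
t 15.72 p [ 0.4638 -0.0958  0.1421] open 0.626 F [ 0.7  0.5 -1.2] q [-0.42 -0.07  2.14  0.    1.07 -0.42]
shift tool mm [ 153.2 -133.3    2.3] turn [ 0.001 -0.002 -0.   ]
```

```bash

python3 -m crank '20 -18 0 0 0 0;40 -35 0 0 0 0;45 -39 0 0 0 0;33 -28 0 0 0 0;15 -13 0 0 0 0' >/dev/null
python3 -m crank '0 0 0 0 0 0;0 0 0 0 0 0' >/dev/null
python3 g.py .617 .0375 .0392 0
python3 - <<'E'
from h import *
im=optics.read_camera("wrist"); cv2.imwrite("pics/w4.png",cv2.resize(im[120:340,130:380,::-1],None,fx=2.7,fy=2.7,interpolation=cv2.INTER_CUBIC))
from tp import *
for o in(-.002,0,.002): print(o,tproj([[0,o-.025,-.0578],[0,o-.025,-.0448],[0,o-.027,.0302]]).round(1).tolist())
E
```

```text
t 16.6 p [0.6156 0.037  0.1397] open 0.621 F [-0.4  0.  -0.8] q [-0.1   0.25  1.8  -0.    1.1  -0.1 ]
shift tool mm [  1.5  -0.5 100.5] turn [ 0.     0.001 -0.   ]
-0.002 [[253.6, 257.0], [253.7, 240.3], [254.0, 186.6]]
0 [[253.6, 262.6], [253.7, 245.3], [254.0, 189.8]]
0.002 [[253.6, 268.1], [253.7, 250.3], [254.0, 193.0]]
```

View pics/w4.png

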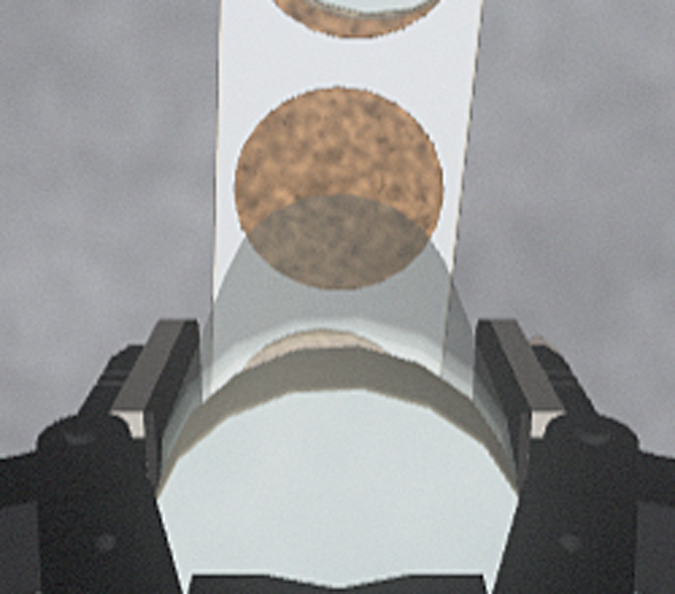

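```bash

python3 -m crank '1.5 -1.5 15 0 0 0;0 0 30 0 0 0;0 0 28 0 0 0;0 0 14 0 0 0;0 0 6 0 0 0' >/dev/null
python3 -m crank '0 0 2 0 0 0;0 0 1 0 0 0;0 0 0 0 0 0;0 0 0 0 0 0' 
python3 g.py .6170 .0385 .0392 0
```

```text
time: 17.77
eef_pos: [0.6183, 0.0389, 0.0445]
tcp_rot: [1.0, 0.0, 0.001, 0.0]
contact_force: [0.8, -0.2, -1.4]
opening: 0.624
t 17.77 p [0.6183 0.0389 0.0445] open 0.624 F [ 0.8 -0.2 -1.4] q [-0.1   0.38  1.83  0.    0.93 -0.1 ]
shift tool mm [-1.3  0.4  5.3] turn [ 0.    -0.001  0.   ]
```

```bash

python3 -m crank '-0.8 0.2 2 0 0 0;0 0 1 0 0 0;0 0 0.5 0 0 0;0 0 0 0 0 0' 
python3 -m crank '0 0 0.5 0 0 0;0 0 0 0 0 0' 
python3 -m crank '0 0 0.5 0 0 0;0 0 0 0 0 0' 
python3 g.py .6170 .0385 .0392 0
```

```text
time: 18.27
eef_pos: [0.6171, 0.0386, 0.0402]
tcp_rot: [1.0, 0.0, -0.0, -0.0]
contact_force: [-0.0, 0.6, -1.5]
opening: 0.625
time: 18.52
eef_pos: [0.6171, 0.0386, 0.0398]
tcp_rot: [1.0, -0.0, -0.0, -0.0]
contact_force: [-0.3, 0.0, -1.3]
opening: 0.626
time: 18.77
eef_pos: [0.6171, 0.0386, 0.0393]
tcp_rot: [1.0, 0.0, -0.0, -0.0]
contact_force: [0.4, -0.4, -2.2]
opening: 0.618
t 18.77 p [0.6171 0.0386 0.0393] open 0.618 F [ 0.4 -0.4 -2.2] q [-0.1   0.38  1.83  0.    0.92 -0.1 ]
shift tool mm [-0.1  0.1  0.1] turn [-0.  0.  0.]
```

```bash

python3 -m crank '0 0 0.5 0 0 0;0 0 0 0 0 0' 
python3 -m crank '0 0 0.5 0 0 0;0 0 0 0 0 0' 
```

```text
time: 19.02
eef_pos: [0.6171, 0.0386, 0.0393]
tcp_rot: [1.0, 0.0, -0.0, 0.0]
contact_force: [-0.9, 0.3, 2.1]
opening: 0.627
time: 19.27
eef_pos: [0.6171, 0.0386, 0.0393]
tcp_rot: [1.0, 0.0, -0.0, 0.0]
contact_force: [-4.0, -0.7, 6.3]
opening: 0.621
```

```bash

python3 -m crank '0 0 -0.5 0 0 0;0 0 0 0 0 0;0 0 0 0 0 0;0 0 0 0 0 0;0 0 0 0 0 0' 1
python3 -m crank '0 0 -20 0 0 0;0 0 -40 0 0 0;0 0 -50 0 0 0;0 0 -50 0 0 0;0 0 -30 0 0 0' 
python3 g.py .458 -.254 .22 0
```

```text
time: 19.9
eef_pos: [0.6171, 0.0386, 0.0387]
tcp_rot: [1.0, -0.0, -0.0, -0.0]
contact_force: [-0.0, 0.7, 0.6]
opening: 1.002
time: 20.52
eef_pos: [0.6184, 0.0386, 0.2345]
tcp_rot: [1.0, 0.0, 0.003, 0.0]
contact_force: [0.4, 0.1, 0.5]
opening: 1.0
t 20.52 p [0.6184 0.0386 0.2345] open 1.0 F [0.4 0.1 0.5] q [-0.1   0.16  1.72  0.    1.25 -0.1 ]
shift tool mm [-160.5  292.6   13.6] turn [ 0.001 -0.007  0.   ]
```

```bash

python3 -m crank '-20 30 4 0 0 0;-35 60 4 0 0 0;-35 60 4 0 0 0;-35 60 4 0 0 0;-30 60 0 0 0 0' >/dev/null
python3 -m crank '-8 28 0 0 0 0;0 0 0 0 0 0;0 0 0 0 0 0' >/dev/null
python3 g.py .458 -.254 .22 0
python3 - <<'E'
from h import *
im=optics.read_camera("wrist"); cv2.imwrite("pics/w5.png",im[:,:,::-1])
im=optics.read_camera("top"); cv2.imwrite("pics/t5.png",cv2.resize(im[120:190,170:290,::-1],None,fx=6,fy=6,interpolation=cv2.INTER_CUBIC))
print(proj("top",[[.6171,.0364,.097],[.6231,.1282,.119]]))
E
```

```text
t 21.52 p [ 0.4671 -0.2365  0.2149] open 1.002 F [0.7 0.6 0.6] q [-0.66 -0.04  1.96  0.    1.21 -0.66]
shift tool mm [-9.1 17.5 -5.1] turn [ 0.    -0.001  0.   ]
[[241.59924826 150.27376072]
 [194.38334314 145.82181137]]
```

View pics/w5.png

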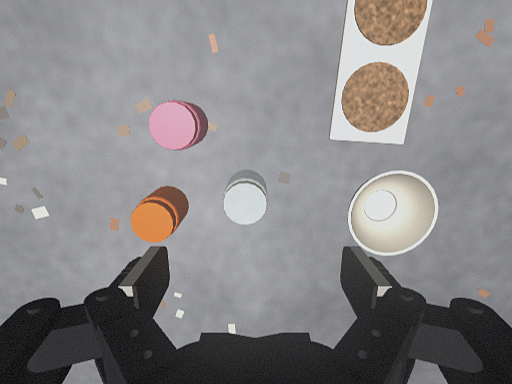

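View pics/t5.png

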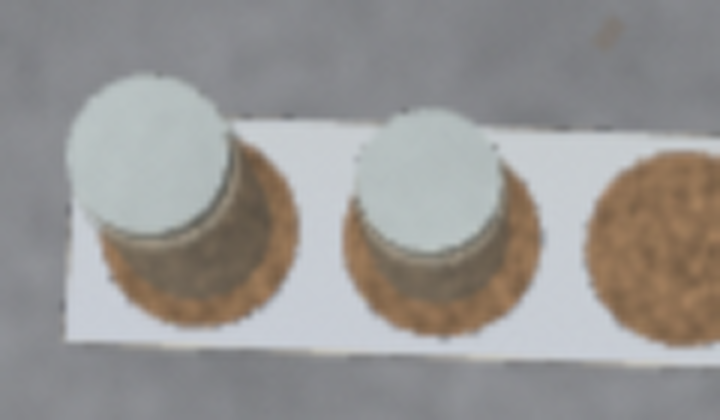

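jar_3 is centred on b (lid measured (241.2,149.8), ideal (241.6,150.3)). Wrist: the white-lid jar_2 is at (245,201), between pink (175,125) and orange (155,220). There is clearance for the fingers.

```bash
python3 lid.py 245 201 .068 .046
python3 - <<'E'
from h import *
s=readout.get_state();po=(s["eef_pos"],s["tcp_rot"])
for n,uv,z in(("d",(375.5,97),.009),("c",(390,8),.009),("orange",(153.5,221),.068),("pink",(174,125),.068)): print(n,ray("wrist",uv,z,po).round(4))
E
python3 g.py .458 -.254 .016 0
```

```text
ref 217.0 uv [244.4 204.4] P [ 0.4571 -0.254   0.068 ] diam mm ~ 42.3 exp 46.0
d [ 0.6044 -0.1448  0.009 ]
c [ 0.6094 -0.0566  0.009 ]
orange [ 0.3609 -0.2724  0.068 ]
pink [ 0.39  -0.174  0.068]
t 21.68 p [ 0.4673 -0.2359  0.2143] open 0.999 F [1.1 0.8 0.2] q [-0.66 -0.04  1.96  0.    1.21 -0.66]
shift tool mm [ -9.4  18.1 198.3] turn [-0.    -0.     0.002]
```

```bash

python3 -m crank '-9.5 18 10 0 0 0;0 0 40 0 0 0;0 0 60 0 0 0;0 0 50 0 0 0;0 0 22 0 0 0' 0.7 >/dev/null
python3 -m crank '0 0 9 0 0 0;0 0 0 0 0 0;0 0 0 0 0 0'
python3 g.py .4575 -.2545 .016 0
```

```text
time: 22.68
eef_pos: [0.4585, -0.2556, 0.0246]
tcp_rot: [1.0, 0.0, 0.001, 0.001]
contact_force: [-0.5, 0.3, -0.0]
opening: 0.852
t 22.68 p [ 0.4585 -0.2556  0.0246] open 0.852 F [-0.5  0.3 -0. ] q [-0.7   0.23  2.07  0.    0.84 -0.7 ]
shift tool mm [-1.  -1.1  8.6] turn [ 0.002 -0.002  0.   ]
```

```bash

python3 -m crank '-0.5 -1 5 0 0 0;0 0 2.5 0 0 0;0 0 0 0 0 0' >/dev/null
python3 -m crank '0 0 0 0 0 0;0 0 0 0 0 0;0 0 0 0 0 0;0 0 0 0 0 0;0 0 0 0 0 0' -1 35
python3 -m crank '0 0 0 0 0 0;0 0 0 0 0 0;0 0 0 0 0 0;0 0 0 0 0 0'
python3 g.py .4575 -.2545 .016 0
python3 -m crank '0 0 -5 0 0 0;0 0 -15 0 0 0;0 0 -35 0 0 0;0 0 -40 0 0 0;0 0 -25 0 0 0' 
python3 g.py .611 -.0535 .14 0
```

```text
time: 23.68
eef_pos: [0.4571, -0.2542, 0.0159]
tcp_rot: [1.0, 0.0, 0.0, 0.0]
contact_force: [-0.4, -0.3, 2.7]
opening: 0.571
time: 24.18
eef_pos: [0.4571, -0.2543, 0.0159]
tcp_rot: [1.0, 0.0, 0.0, 0.0]
contact_force: [-0.3, -0.8, 4.7]
opening: 0.573
t 24.18 p [ 0.4571 -0.2543  0.0159] open 0.573 F [-0.3 -0.8  4.7] q [-0.7   0.25  2.07 -0.    0.82 -0.7 ]
shift tool mm [ 0.4  0.2 -0.1] turn [ 0.001 -0.001  0.   ]
time: 24.8
eef_pos: [0.4572, -0.2542, 0.1382]
tcp_rot: [1.0, 0.0, 0.001, 0.001]
contact_force: [-0.5, -0.4, -1.6]
opening: 0.573
t 24.8 p [ 0.4572 -0.2542  0.1382] open 0.573 F [-0.5 -0.4 -1.6] q [-0.7   0.05  2.03  0.    1.06 -0.7 ]
shift tool mm [ 153.8 -200.6   -1.8] turn [ 0.002 -0.002  0.   ]
```

```bash

python3 -m crank '15 -20 0 0 0 0;38 -50 0 0 0 0;42 -55 0 0 0 0;38 -50 0 0 0 0;15 -20 0 0 0 0' >/dev/null
python3 -m crank '5 -5 0 0 0 0;0 0 0 0 0 0;0 0 0 0 0 0' >/dev/null
python3 g.py .611 -.0538 .0249 0
python3 - <<'E'
from h import *
im=optics.read_camera("wrist"); cv2.imwrite("pics/w6.png",cv2.resize(im[120:340,130:380,::-1],None,fx=2.7,fy=2.7,interpolation=cv2.INTER_CUBIC))
from tp import *
for o in(-.002,0,.002): print(o,tproj([[0,o-.023,-.0521],[0,o-.023,-.0391],[0,o-.025,.0159]]).round(1).tolist())
E
```

```text
t 25.8 p [ 0.6047 -0.0609  0.1355] open 0.579 F [ 0.7 -0.5 -0.2] q [-0.27  0.24  1.82 -0.    1.08 -0.27]
shift tool mm [  6.4  -7.1 110.6] turn [ 0.     0.001 -0.001]
-0.002 [[253.7, 254.5], [253.7, 239.0], [254.0, 196.0]]
0 [[253.7, 259.7], [253.8, 243.8], [254.0, 199.4]]
0.002 [[253.7, 265.0], [253.8, 248.5], [254.0, 202.8]]
```

View pics/w6.png

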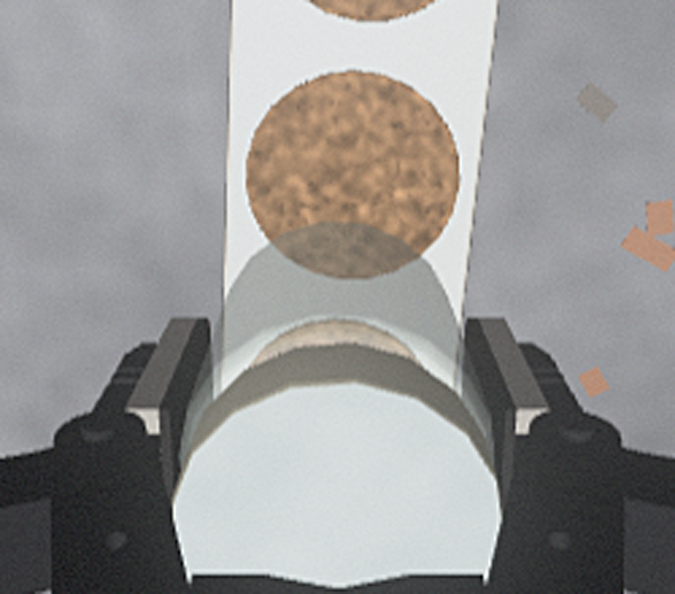

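```bash

python3 -m crank '3 -4 15 0 0 0;3 -3.5 32 0 0 0;0 0 32 0 0 0;0 0 16 0 0 0;0 0 6 0 0 0' >/dev/null
python3 -m crank '0 0 2 0 0 0;0 0 0 0 0 0;0 0 0 0 0 0' 
python3 g.py .6110 -.0535 .0249 0
```

```text
time: 26.85
eef_pos: [0.6122, -0.0525, 0.0337]
tcp_rot: [1.0, -0.0, 0.001, 0.0]
contact_force: [-0.3, 0.1, -0.7]
opening: 0.577
t 26.85 p [ 0.6122 -0.0525  0.0337] open 0.577 F [-0.3  0.1 -0.7] q [-0.25  0.39  1.85  0.    0.91 -0.25]
shift tool mm [-1.2  1.   8.8] turn [ 0.    -0.002 -0.   ]
```

```bash

python3 -m crank '-0.8 0.7 3.5 0 0 0;0 0 2 0 0 0;0 0 1 0 0 0;0 0 0.5 0 0 0;0 0 0 0 0 0' 
python3 -m crank '0 0 0.5 0 0 0;0 0 0 0 0 0' 
python3 -m crank '0 0 0.5 0 0 0;0 0 0 0 0 0' 
python3 g.py .6110 -.0535 .0249 0
```

```text
time: 27.48
eef_pos: [0.6106, -0.0529, 0.0255]
tcp_rot: [1.0, 0.0, -0.0, -0.0]
contact_force: [-0.3, 0.5, -0.6]
opening: 0.572
time: 27.72
eef_pos: [0.6106, -0.053, 0.0251]
tcp_rot: [1.0, -0.0, 0.0, -0.0]
contact_force: [0.4, -0.2, -1.5]
opening: 0.572
time: 27.98
eef_pos: [0.6107, -0.053, 0.0249]
tcp_rot: [1.0, -0.0, -0.0, 0.0]
contact_force: [-0.9, 0.5, 1.2]
opening: 0.572
t 27.98 p [ 0.6107 -0.053   0.0249] open 0.572 F [-0.9  0.5  1.2] q [-0.25  0.4   1.85 -0.    0.89 -0.25]
shift tool mm [0.3 0.5 0. ] turn [ 0.  0. -0.]
```

```bash

python3 -m crank '0 0 0.3 0 0 0;0 0 0 0 0 0' 
python3 -m crank '0 0 0 0 0 0;0 0 0 0 0 0;0 0 0 0 0 0;0 0 0 0 0 0;0 0 0 0 0 0' 1
python3 -m crank '0 0 -20 0 0 0;0 0 -40 0 0 0;0 0 -50 0 0 0;0 0 -50 0 0 0;0 0 -30 0 0 0' 
python3 g.py .4375 .072 .22 0
```

```text
time: 28.22
eef_pos: [0.6107, -0.053, 0.0249]
tcp_rot: [1.0, 0.0, -0.0, 0.0]
contact_force: [-3.3, 0.8, 4.7]
opening: 0.579
time: 28.85
eef_pos: [0.6106, -0.0529, 0.0241]
tcp_rot: [1.0, 0.0, -0.0, -0.0]
contact_force: [-0.1, -1.2, 0.0]
opening: 1.001
time: 29.48
eef_pos: [0.6119, -0.0532, 0.2198]
tcp_rot: [1.0, 0.0, 0.003, 0.001]
contact_force: [-0.0, -0.9, -0.1]
opening: 0.997
t 29.48 p [ 0.6119 -0.0532  0.2198] open 0.997 F [-0.  -0.9 -0.1] q [-0.25  0.16  1.75  0.    1.23 -0.25]
shift tool mm [-174.4 -125.2   -1.5] turn [ 0.002 -0.007  0.   ]
```

```bash

python3 -m crank '-20 -15 0 0 0 0;-45 -32 0 0 0 0;-45 -32 0 0 0 0;-40 -28 0 0 0 0;-22 -16 0 0 0 0' >/dev/null
python3 -m crank '0 0 0 0 0 0;0 0 0 0 0 0;0 0 0 0 0 0' >/dev/null
python3 g.py .4375 .072 .22 0
python3 - <<'E'
from h import *
im=optics.read_camera("wrist"); cv2.imwrite("pics/w7.png",im[:,:,::-1])
im=optics.read_camera("top"); cv2.imwrite("pics/t7.png",cv2.resize(im[120:190,230:350,::-1],None,fx=6,fy=6,interpolation=cv2.INTER_CUBIC))
print(proj("top",[[.6111,-.0554,.077]]))
E
```

```text
t 30.48 p [0.4395 0.0694 0.2147] open 1.005 F [ 0.2 -0.3 -0.3] q [-0.07 -0.23  2.14 -0.    1.24 -0.07]
shift tool mm [-2.  -2.6 -5.3] turn [ 0.    -0.001 -0.001]
[[286.19679977 154.25417931]]
```

View pics/w7.png

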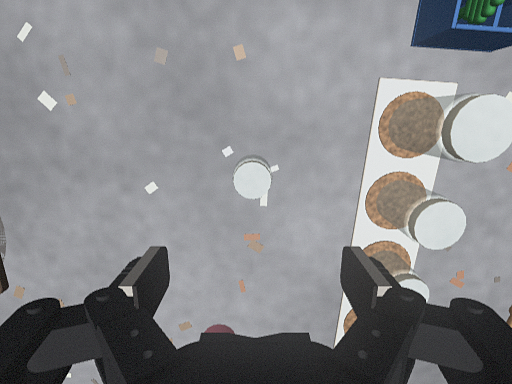

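View pics/t7.png

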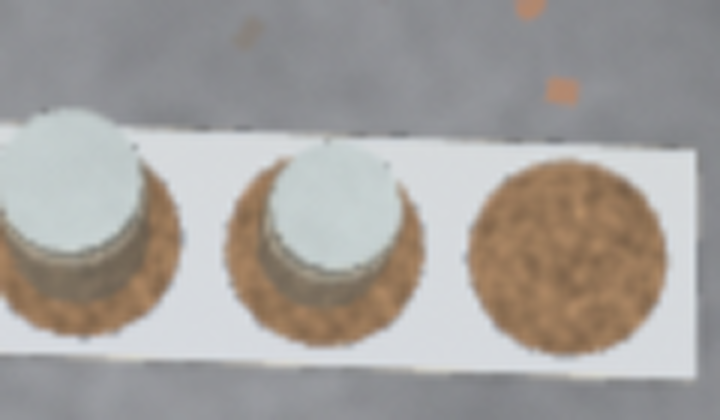

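jar_2 is on c and centred (lid (285.8,154.0), ideal (286.2,154.3)). jar_1's lid is at wrist (252,179).

```bash
python3 lid.py 252 178 .048 .042
python3 g.py .4375 .0725 .005 0
python3 -m crank '-2 -3 10 0 0 0;0 0 40 0 0 0;0 0 60 0 0 0;0 0 50 0 0 0;0 0 24 0 0 0' >/dev/null
python3 -m crank '0 0 10 0 0 0;0 0 0 0 0 0;0 0 0 0 0 0'
python3 g.py .4375 .072 .005 0
```

```text
ref 218.0 uv [252.6 180.8] P [0.4374 0.0721 0.048 ] diam mm ~ 39.0 exp 42.0
t 30.62 p [0.4391 0.0696 0.2142] open 0.999 F [ 0.3  0.5 -1. ] q [-0.07 -0.23  2.14 -0.    1.24 -0.07]
shift tool mm [ -1.5  -2.9 209.2] turn [ 0.     0.    -0.001]
time: 31.62
eef_pos: [0.4378, 0.073, 0.0215]
tcp_rot: [1.0, 0.0, 0.001, 0.0]
contact_force: [-0.3, 0.7, 0.6]
opening: 1.001
t 31.62 p [0.4378 0.073  0.0215] open 1.001 F [-0.3  0.7  0.6] q [-0.06  0.07  2.26  0.    0.8  -0.06]
shift tool mm [-0.3  1.  16.5] turn [ 0.    -0.003  0.   ]
```

```bash

python3 -m crank '0 1 8 0 0 0;0 0 5 0 0 0;0 0 2 0 0 0;0 0 0 0 0 0' 
python3 g.py .4375 .072 .005 0
```

```text
time: 32.12
eef_pos: [0.4364, 0.072, 0.005]
tcp_rot: [1.0, -0.0, -0.0, -0.0]
contact_force: [0.3, 0.0, -0.3]
opening: 1.003
t 32.12 p [0.4364 0.072  0.005 ] open 1.003 F [ 0.3  0.  -0.3] q [-0.07  0.11  2.27  0.    0.77 -0.07]
shift tool mm [1.1 0.  0. ] turn [-0.  0. -0.]
```

```bash

python3 -m crank '1 0 0 0 0 0;0 0 0 0 0 0;0 0 0 0 0 0;0 0 0 0 0 0;0 0 0 0 0 0' -1 30
python3 -m crank '0 0 0 0 0 0;0 0 0 0 0 0;0 0 0 0 0 0;0 0 0 0 0 0'
python3 -m crank '0 0 -5 0 0 0;0 0 -15 0 0 0;0 0 -35 0 0 0;0 0 -40 0 0 0;0 0 -35 0 0 0' 
python3 g.py .605 -.145 .13 0
```

```text
time: 32.75
eef_pos: [0.438, 0.072, 0.0057]
tcp_rot: [1.0, 0.0, 0.0, 0.0]
contact_force: [-0.8, 0.5, 3.2]
opening: 0.527
time: 33.25
eef_pos: [0.438, 0.072, 0.0056]
tcp_rot: [1.0, 0.0, 0.0, 0.0]
contact_force: [-0.2, -0.4, 5.8]
opening: 0.529
time: 33.88
eef_pos: [0.4375, 0.0721, 0.1373]
tcp_rot: [1.0, 0.0, 0.001, 0.0]
contact_force: [0.2, 0.1, -1.2]
opening: 0.528
t 33.88 p [0.4375 0.0721 0.1373] open 0.528 F [ 0.2  0.1 -1.2] q [-0.07 -0.14  2.21 -0.    1.07 -0.07]
shift tool mm [167.5 217.1   7.5] turn [ 0.    -0.001  0.   ]
```

```bash

python3 -m crank '15 20 0 0 0 0;38 50 0 0 0 0;40 52 0 0 0 0;40 50 0 0 0 0;25 35 0 0 0 0' >/dev/null
python3 -m crank '8 8 0 0 0 0;0 0 0 0 0 0;0 0 0 0 0 0' >/dev/null
python3 g.py .605 -.1455 .0146 0
python3 - <<'E'
from h import *
im=optics.read_camera("wrist"); cv2.imwrite("pics/w8.png",cv2.resize(im[120:340,130:380,::-1],None,fx=2.7,fy=2.7,interpolation=cv2.INTER_CUBIC))
from tp import *
for o in(-.002,0,.002): print(o,tproj([[0,o-.021,-.0424],[0,o-.021,-.0294],[0,o-.023,.0056]]).round(1).tolist())
E
```

```text
t 34.88 p [ 0.5996 -0.1377  0.1351] open 0.527 F [-0.6 -0.1 -0.8] q [-0.39  0.25  1.8   0.    1.09 -0.39]
shift tool mm [  5.5   7.9 120.5] turn [-0.001  0.001  0.001]
-0.002 [[253.7, 247.5], [253.8, 234.0], [253.9, 204.8]]
0 [[253.7, 252.3], [253.8, 238.4], [253.9, 208.4]]
0.002 [[253.7, 257.1], [253.8, 242.7], [253.9, 211.9]]
```

View pics/w8.png

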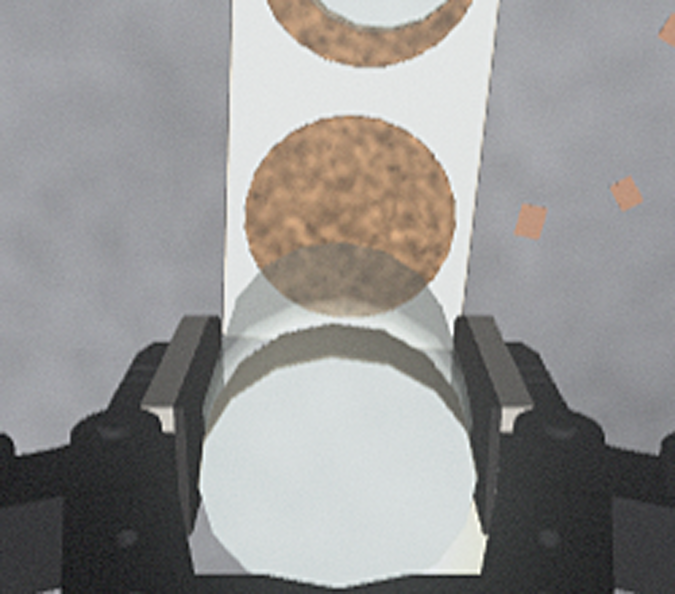

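```bash

python3 -m crank '3 4 15 0 0 0;2 4 32 0 0 0;0 0 35 0 0 0;0 0 18 0 0 0;0 0 8 0 0 0' >/dev/null
python3 -m crank '0 0 3 0 0 0;0 0 0 0 0 0;0 0 0 0 0 0' 
python3 g.py .605 -.1458 .0146 0
```

```text
time: 35.92
eef_pos: [0.6064, -0.1474, 0.0255]
tcp_rot: [1.0, 0.0, 0.001, 0.0]
contact_force: [-1.2, 0.8, -0.1]
opening: 0.53
t 35.92 p [ 0.6064 -0.1474  0.0255] open 0.53 F [-1.2  0.8 -0.1] q [-0.4   0.42  1.82 -0.    0.9  -0.4 ]
shift tool mm [-1.4 -1.6 10.9] turn [ 0.001 -0.002  0.   ]
```

```bash

python3 -m crank '-0.8 -1.3 5 0 0 0;0 0 2.5 0 0 0;0 0 1 0 0 0;0 0 0.5 0 0 0;0 0 0 0 0 0' 
python3 -m crank '0 0 0.5 0 0 0;0 0 0 0 0 0' 
python3 -m crank '0 0 0.5 0 0 0;0 0 0 0 0 0' 
python3 g.py .605 -.1458 .0146 0
```

```text
time: 36.55
eef_pos: [0.6048, -0.1458, 0.0152]
tcp_rot: [1.0, 0.0, -0.0, -0.0]
contact_force: [0.0, -0.8, 0.0]
opening: 0.523
time: 36.8
eef_pos: [0.6048, -0.1458, 0.0148]
tcp_rot: [1.0, -0.0, 0.0, 0.0]
contact_force: [0.3, 0.2, -0.8]
opening: 0.527
time: 37.05
eef_pos: [0.6048, -0.1458, 0.0147]
tcp_rot: [1.0, 0.0, -0.0, 0.0]
contact_force: [-1.5, -0.1, 3.0]
opening: 0.526
t 37.05 p [ 0.6048 -0.1458  0.0147] open 0.526 F [-1.5 -0.1  3. ] q [-0.4   0.43  1.83 -0.    0.88 -0.4 ]
shift tool mm [0.2 0.  0.1] turn [0. 0. 0.]
```

```bash

python3 -m crank '0 0 0 0 0 0;0 0 0 0 0 0;0 0 0 0 0 0;0 0 0 0 0 0;0 0 0 0 0 0' 1
python3 -m crank '0 0 -20 0 0 0;0 0 -40 0 0 0;0 0 -50 0 0 0;0 0 -50 0 0 0;0 0 -40 0 0 0' 
python3 -m crank '-30 20 0 0 0 0;-50 40 0 0 0 0;-40 50 0 0 0 0;0 60 0 0 0 0;0 60 0 0 0 0' 
python3 -m crank '0 60 0 0 0 0;0 50 0 0 0 0;0 0 0 0 0 0;0 0 0 0 0 0' 
python3 - <<'E'
from h import *
im=optics.read_camera("top"); cv2.imwrite("pics/t9.png",im[:,:,::-1]); cv2.imwrite("pics/t9c.png",cv2.resize(im[120:190,175:355,::-1],None,fx=4.4,fy=4.4,interpolation=cv2.INTER_CUBIC))
i2=optics.read_camera("scene"); cv2.imwrite("pics/s9.png",cv2.resize(i2[90:260,100:390,::-1],None,fx=2.7,fy=2.7,interpolation=cv2.INTER_CUBIC))
print(proj("top",[[.6231,.1282,.119],[.6171,.0364,.097],[.6111,-.0554,.077],[.6051,-.1472,.057]]).round(1))
E
```

```text
time: 37.67
eef_pos: [0.6048, -0.1458, 0.0142]
tcp_rot: [1.0, -0.0, 0.0, 0.0]
contact_force: [-0.3, 0.1, 0.2]
opening: 1.002
time: 38.3
eef_pos: [0.6054, -0.146, 0.2188]
tcp_rot: [1.0, 0.0, 0.002, 0.001]
contact_force: [0.7, -0.6, -0.3]
opening: 1.002
time: 38.92
eef_pos: [0.4865, -0.3753, 0.2166]
tcp_rot: [1.0, -0.0, 0.001, 0.001]
contact_force: [0.9, 0.3, 0.1]
opening: 1.004
time: 39.42
eef_pos: [0.4869, -0.4832, 0.2151]
tcp_rot: [1.0, -0.0, 0.0, -0.0]
contact_force: [-0.0, 0.4, -0.0]
opening: 1.005
[[194.4 145.8]
 [241.6 150.3]
 [286.2 154.3]
 [328.5 158. ]]
```

View pics/t9.png

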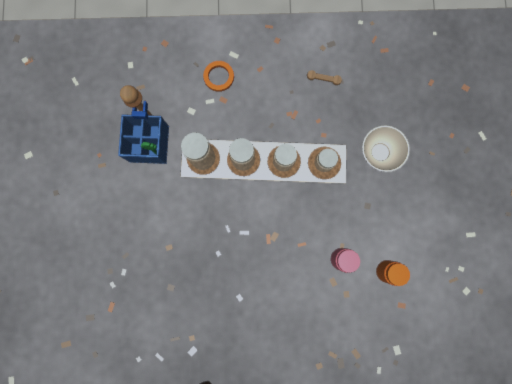

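View pics/t9c.png

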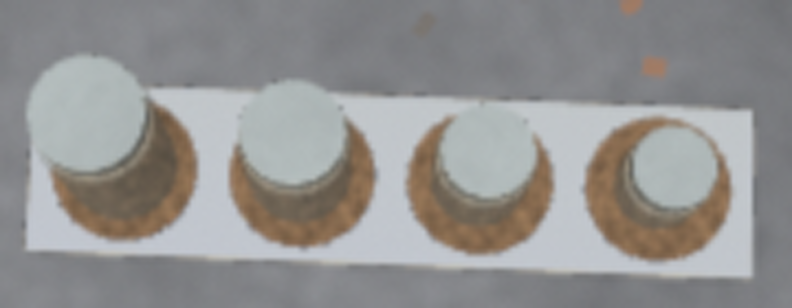

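View pics/s9.png

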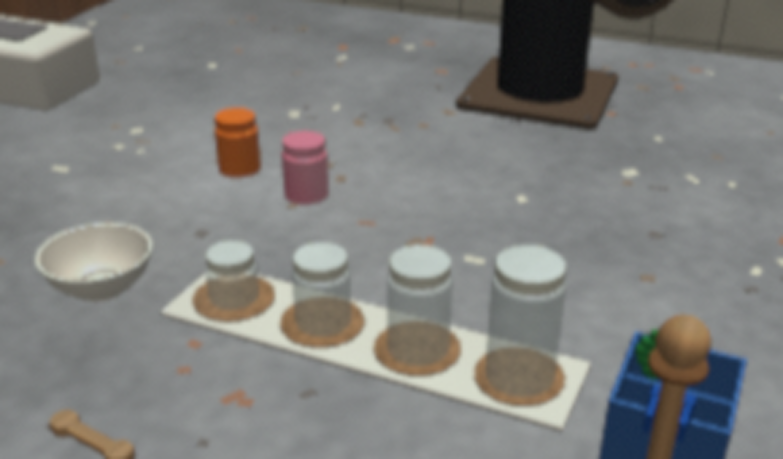

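All four jars stand upright in order. jar_1's lid is at (327.8,157.3) against an ideal (328.5,158.0), about 1.5–2 mm off. The bowl is unchanged at (386,149), the look-alikes have not moved, and the arm is clear. Handing in.

```bash
python3 -c "
from plant import ctrl,readout
print(readout.get_state()['time'],ctrl.sign_off())"
```

```text
the job is handed in; nothing more can be done
39.525 None
```

The job is handed in at 39.5 s. From the organiser to the bowl the row is jar_4 on coaster_a, jar_3 on b, jar_2 on c and jar_1 on d. I placed them in that order, tallest first, lowering each the last few millimetres in small steps until the force reading showed contact, then opening the gripper.

- **Final pictures:** the top and scene views show all four jars upright. Each lid is within about 1–2 mm of its coaster's centre; jar_1 is the furthest off, at about 1.5–2 mm.
- **Other things:** the bowl and the pink and orange look-alikes are in the same place as at the start, and the arm is clear of everything.
- **Forces:** the contact force readings I took stayed below about 9 N.
- **Disagreement between cameras:** the top and wrist cameras differed by 1–3 mm on the coaster positions. I aimed between them, close to the top camera's values. The centring figures come from that same top camera, whose calibration is good to about 2 mm.

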